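# Flip the tray's cover leaf from the toothbrush bay over to the soap bay

### The job

The wooden cover leaf of the two-bay vanity tray has been left half raised over the toothbrush. Gently push it over its spine with the fingertips and press it down until it lies fully flat over the soap bay, so that the toothbrush is uncovered and the soap covered. Do not pinch or lift anything, keep the tray where it is, and leave the toothbrush, the soap and the things along the back edge alone.

Things in the scene. Friction and masses are not known exactly. Their poses are not given: they have to be found in the camera images.
- tray: loose white stoneware two-bay tray, 205 (x) x 216 (y) x 33 (z) mm, 1.6 kg, standing turned any way round; origin at the centre of its underside. The spine runs along tray x at y = 0 between two steel lugs 42 mm high at its x ends; the -y bay holds the toothbrush, the +y bay the soap on a low steel rack, all below the rim. Walls 6 mm, floor 5 mm thick. It slides if pushed with about 8 N or more
- spine (a point): middle of the hinge line (spine), 36 mm above the tray's underside; its axes are the tray's (x along the spine, +y towards the soap bay, z up)
- leaf (a joint): angle of the wooden cover leaf about the spine, rad: 0 = flat over the toothbrush bay (-y side), pi/2 = upright, pi = flat over the soap bay (+y side), where the rim stops it hard. It starts half raised, about 0.8 to 1.2. The hinge is stiff (about 0.09 N m): the leaf stays at any angle where it is left and has to be pushed all the way
- leaf_edge (a point): middle of the leaf's free edge, 106 mm from the spine line, at half thickness. The leaf is a rigid wood board 201 mm (along the spine) x 102 mm x 5 mm thick, about 100 g, its mid-plane through the spine line; at rest flat its top face is 38.5 mm above the tray's underside
- toothbrush: loose blue toothbrush, 172 mm long, 16 mm high at the bristles, lying in the -y bay along tray x; origin under its middle
- soap: loose cream bar of soap, 78 x 50 x 14 mm, lying on the rack in the +y bay, its top 27 mm above the tray's underside; origin at the centre of its underside
- travel_bottle: bystander: grey hard silicone travel bottle with white flip cap, 54 mm diameter, 120 mm high, at the back edge; origin at the centre of its underside
- egg_jar: bystander: white ceramic egg-shaped jar, 80 mm diameter, 98 mm high, at the back edge; origin at the centre of its underside
- storage_box: bystander: frosted plastic storage box with a latch, 90 x 130 x 70 mm, at the back edge; origin at the centre of its underside
Mind the look-alikes: they are no part of the job. What is meant by the soap is not blue, and is the smaller of those in its own colour.

How it is judged:
By the outcome, as a careful person would: the job done as asked, in the order asked, and still so for the second after the job is handed in, with the robot touching nothing.
It also fails if it takes over 37 s, if anything falls off the work surface, if the arm or the gripper's body presses on something with over 40 N, if the wrist force passes 120 N, or if a joint passes its speed limit or range.

### The arm

A 6-joint arm with a two-finger parallel gripper is mounted at the origin on the work surface. World frame = base frame: x ahead of the robot, y to its left, z up, the work surface at z = 0. Lengths are in m, angles in rad, forces in N, time in s.
With the tool pointing down it reaches from about 0.225 to 0.875 m from the base axis. Payload 3.4 kg.
Tool frame: the origin (TCP) lies on the centre line of the jaws, within the pads' length; the fingertips stand 19 mm ahead of it and the grasp point (between the pads) is the TCP; y points along the fingers, z is the direction in which the jaws open and shut, and the axes are right-handed (so a half turn about y gives the same grasp; the last joint's range is limited). The gripper opens to 85 mm and grips with 20 to 120 N. Pads are 22 mm wide; open, the fingers measure 114 mm over their backs; the gripper's body (76 mm by 85 mm) begins 54 mm behind the grasp point. The pads swing forward as they close: fully open they stand 13 mm farther back than shut.
Start: joints at [1.053, 0.276, 1.505, -0, 1.361, -0.121], TCP at [0.222, 0.53, 0.25] pointing down, gripper open.
Joint ranges: [-2.89, 2.89], [-0.75, 2.08], [0.22, 2.7], [-1.18, 4.32], [0.11, 2.71], [-2.7, 2.7]. Speed limits (rad/s): [2.57, 2.57, 3.14, 3.14, 3.14, 3.14].

### API

Orientations are given as a unit quaternion [w, x, y, z].
In Python, from bench import ctrl, cams gives the robot as it stands. The module is installed in compiled form; this text tells all that it offers.
- The arm moves only by the tool apply_moves, never from a script. Its argument "series" is one flat list of numbers, 5 for each row, row after row: the opening in per cent of the stroke, from 0 (shut) to 100 (fully open), then the shift along the tool's x, y, z in m, then the turn about the tool's y in degrees. In form: [claw, tx, ty, tz, twist, claw, tx, ty, tz, twist, ...]. A call has exactly 8 rows; each row is the pose to reach, as a shift and turn from the pose measured when the call began, along the tool's axes at that moment; what a row does not reach only later rows make up. A row lasts 1/12 s, in which the tool goes at most 41.7 mm and 7.16 degrees, less where a joint would pass 70% of its speed; a pose out of reach is approached as far as the arm can. A call with a gripper value outside its range is refused whole. The fingers move at their own pace and stop on an object; "force" is the grip in N (left out, the last holds). Time passes only in rows, so rows that repeat a pose let the fingers close, or fill a call up. It gives the time, the measured TCP pose, the force and the opening at its end, in the units of the state.
- ctrl.sense(): the state, without advancing time (a new reading comes with each control period).
- cams.grab_frame(name): name is "scene" or "top" or "wrist"; returns the picture (384x512x3 uint8, blue, green, red); there is no depth.
- cams.calibration(name): a dict with "camera_matrix" (3x3 intrinsics, pixels), "R" (3x3) and "t" (3): a world point X has camera coordinates R X + t; the wrist camera has in their place "mount" (4x4, takes a point from camera to tool coordinates, whose origin is the TCP and whose axes are the tool frame's). Camera axes: x right, y down, z forward; pixel columns grow to the right and rows downward; lengths in m; the calibration is good to about 2 mm. The wrist camera is an equidistant fisheye: a pixel r from the principal point sees the ray r / f radians off the axis. A picture is of the moment at which its call begins: read the wrist's pose just before it. calibration takes no time and is no camera call.
- ctrl.hand_in(): hands the job in, once; it reports no verdict.
The state is a dict: "t": time; "joint_pos": joint angles; "joint_vel": joint speeds; "joint_efforts": joint torques, N m; "tool_pos": TCP position; "tcp_rot": TCP orientation; "force": force on the tool from outside, world axes, zero at the start; "torque": the same for the moment, N m; "finger_gap": finger opening in m.
Only numpy, scipy, OpenCV 4.12 (cv2) and the standard library are available. Lean on these libraries where they do the work, as an engineer would, in place of code of your own. Each camera call takes 0.05 s, during which the arm holds its last target.

## Working session

There is one attempt and no reset: what is moved stays moved. The work goes in short steps, Python scripts to look and compute and a tool call to move; the robot and the scene stay as the last step left them, time stands still between calls to the robot, and variables do not carry over. Pictures are saved under pics/ and viewed, and the job is handed in when it is done.

Besides the shell and the picture viewer there is one more tool, called after "Emit:" in YAML: its name, and indented under it one key for each argument. apply_moves: Moves the arm, as the interface text tells. Its arguments: {"type":"object","properties":{"series":{"type":"array","items":{"type":"number"}},"force":{"type":"number"}},"required":["series"]}

```bash
mkdir -p pics; python3 - <<'E'
from bench import ctrl,cams
import cv2,numpy as np
s=ctrl.sense();print({k:np.round(v,3).tolist() for k,v in s.items()})
for n in ['scene','top','wrist']:
    im=cams.grab_frame(n);cv2.imwrite(f'pics/{n}0.png',im);np.save(f'pics/{n}0.npy',im)
    c=cams.calibration(n);print(n,{k:np.round(v,4).tolist() for k,v in c.items()})
E
```

```text
{'t': 0.0, 'joint_pos': [1.053, 0.277, 1.506, 0.0, 1.361, -0.121], 'joint_vel': [-0.0, 0.001, -0.001, 0.0, 0.002, -0.001], 'joint_efforts': [-0.002, -41.678, -24.58, 0.0, 0.011, 0.0], 'tool_pos': [0.222, 0.53, 0.249], 'tcp_rot': [-0.693, 0.694, -0.14, 0.139], 'force': [0.746, -0.445, -0.173], 'torque': [-0.034, 0.025, 0.001], 'finger_gap': 0.085}
scene {'camera_matrix': [[358.4603, 0.0, 254.5299], [0.0, 358.4603, 189.4579], [0.0, 0.0, 1.0]], 'R': [[0.7126, 0.7015, 0.0062], [0.5038, -0.5056, -0.7004], [-0.4882, 0.5022, -0.7137]], 't': [-0.4583, -0.2267, 1.0372]}
top {'camera_matrix': [[471.7069, 0.0, 253.7916], [0.0, 471.7069, 191.4992], [0.0, 0.0, 1.0]], 'R': [[0.0036, -1.0, 0.0028], [-0.973, -0.0041, -0.2307], [0.2307, -0.0019, -0.973]], 't': [0.0371, 0.6235, 0.8844]}
wrist {'camera_matrix': [[297.3186, 0.0, 253.8101], [0.0, 297.3186, 191.9147], [0.0, 0.0, 1.0]], 'mount': [[-0.0008, 0.9597, 0.2811, -0.0728], [-0.0005, -0.2811, 0.9597, -0.124], [1.0, 0.0007, 0.0007, -0.0005], [0.0, 0.0, 0.0, 1.0]]}
```

View pics/scene0.png

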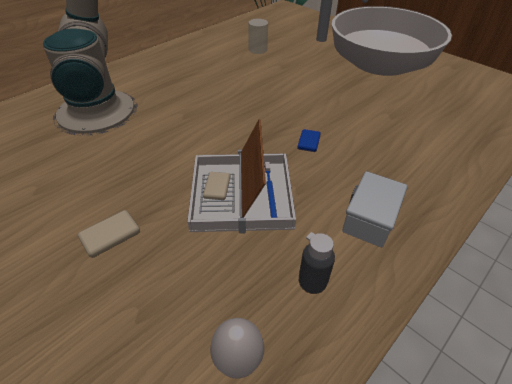

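View pics/top0.png

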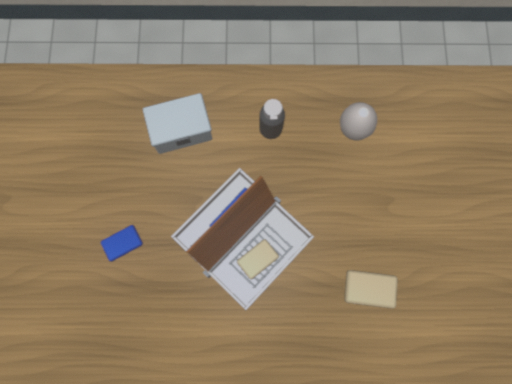

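View pics/wrist0.png

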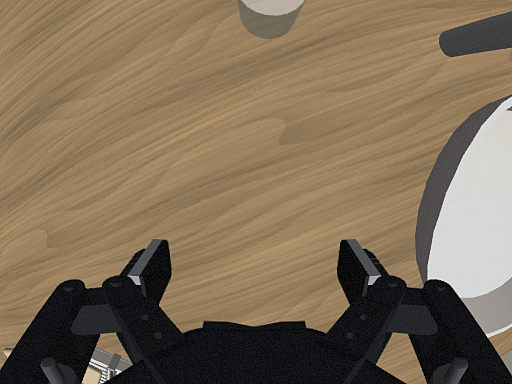

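```bash
python3 - <<'E'
import cv2,numpy as np
a=np.load('pics/top0.npy')[160:320,165:325];b=np.load('pics/scene0.npy')[110:250,170:310]
cv2.imwrite('pics/topc.png',cv2.resize(a,(600,600),interpolation=cv2.INTER_CUBIC))
cv2.imwrite('pics/scenec.png',cv2.resize(b,(600,600),interpolation=cv2.INTER_CUBIC))
E
```

```text
(no output)
```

View pics/topc.png

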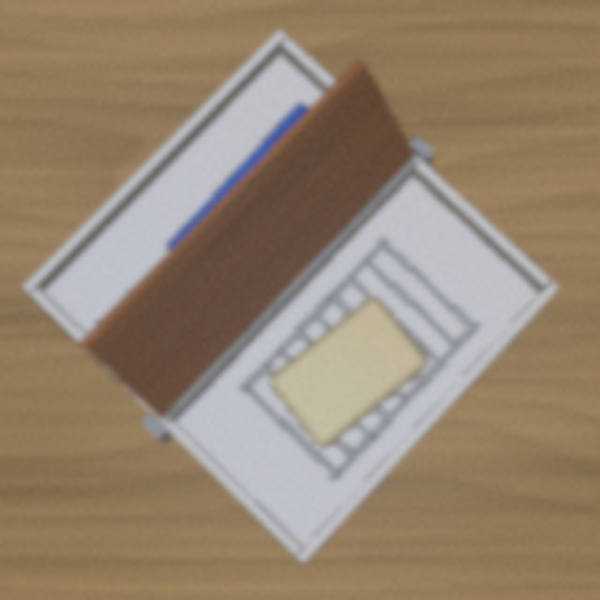

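View pics/scenec.png

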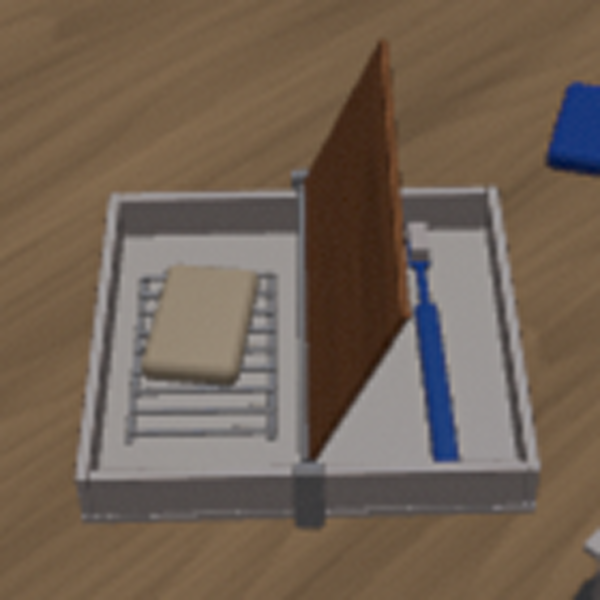

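```bash
cat > fit.py <<'E'
import numpy as np
from scipy.optimize import least_squares
from bench import cams
C={n:cams.calibration(n) for n in('top','scene')}
def proj(n,X):
    c=C[n];p=np.asarray(X)@np.array(c['R']).T+np.array(c['t']);q=p@np.array(c['camera_matrix']).T
    return q[:,:2]/q[:,2:]
def world(p,P):
    x,y,a=p[:3];P=np.asarray(P,float);c,s=np.cos(a),np.sin(a)
    return np.c_[x+c*P[:,0]-s*P[:,1],y+s*P[:,0]+c*P[:,1],P[:,2]]
def pts(p):
    th=p[3];h=.033
    P=[(-.1025,-.108,h),(.1025,-.108,h),(.1025,.108,h),(-.1025,.108,h)]
    e=lambda sx:(sx*.1005,-.106*np.cos(th),.036+.106*np.sin(th))
    return world(p,P+[e(-1),e(1)])
E
cat > run1.py <<'E'
from fit import *
top=np.array([(280,30),(25,287),(303,560),(555,287),(360,63),(87,343)])/3.75+[165,160]-.37
sc=np.array([(537,470),(495,190),(113,195),(80,478),(408,318),(383,42)])/(600/140)+[170,110]-.38
f=lambda p,w=('top','scene'):np.concatenate([(proj(n,pts(p))-o).ravel() for n,o in(('top',top),('scene',sc)) if n in w])
for w in (('top',),('scene',),('top','scene')):
    r=least_squares(f,[.45,0,2.35,1.],args=(w,));print(w,r.x.round(4),np.abs(r.fun).max().round(2))
print(r.fun.reshape(-1,2).round(1).tolist());print(pts(r.x).round(4))
E
python3 run1.py
```

```text
('top',) [0.5382 0.0631 2.3851 1.1607] 1.48
('scene',) [0.5382 0.0648 2.3844 1.1533] 1.23
('top', 'scene') [0.5384 0.0637 2.3851 1.1579] 1.63
[[-0.6, -0.9], [-1.4, -0.4], [-0.2, 0.9], [1.2, -0.3], [0.5, -1.0], [-1.6, 0.6], [0.7, 0.3], [0.5, -0.5], [-1.0, 0.0], [-1.6, 1.1], [-0.7, 0.0], [-0.0, -0.2]]
[[ 0.6871  0.0719  0.033 ]
 [ 0.538   0.2126  0.033 ]
 [ 0.3897  0.0556  0.033 ]
 [ 0.5388 -0.0852  0.033 ]
 [ 0.6407  0.0257  0.1331]
 [ 0.4945  0.1637  0.1331]]
```

```bash
cat > plan.py <<'E'
import numpy as np
from bench import ctrl
from scipy.spatial.transform import Rotation as R
p=np.array([.5384,.0637,2.385])
s=ctrl.sense();q=np.array(s['tcp_rot']);M=R.from_quat(q[[1,2,3,0]]).as_matrix()
def W(P):
    c,sn=np.cos(p[2]),np.sin(p[2]);return np.array([p[0]+c*P[0]-sn*P[1],p[1]+sn*P[0]+c*P[1],P[2]])
T=np.array([[np.cos(p[2]),-np.sin(p[2]),0],[np.sin(p[2]),np.cos(p[2]),0],[0,0,1]])
def show():
    x=np.array(s['tool_pos']);d=T.T@(x-[p[0],p[1],0])
    print('t',s['t'],'TCP in tray frame mm',(d*1e3).round(1),'tool axes in tray\n',(T.T@M).round(3),'\nF tray',(T.T@s['force']).round(2),'gap',round(s['finger_gap'],4),'q',np.round(s['joint_pos'],2))
def shift(P):return (M.T@(W(P)-s['tool_pos'])).round(4)
E
python3 - <<'E'
from plan import *
show()
print(M.round(3)); ax=T.T@M
print('twist needed (tool y down)',np.degrees(np.arctan2(ax[1,0],ax[0,0])))
print(shift([0,-.076,.2]))
from fit import C
def ray(n,uv,z):
    c=C[n];Rr=np.array(c['R']);t=np.array(c['t']);d=Rr.T@np.linalg.inv(np.array(c['camera_matrix']))@[*uv,1];o=-Rr.T@t
    return o+d*(z-o[2])/d[2]
print('bottle cap',ray('top',(273,107),.12).round(3),'jar',ray('top',(358,121),.05).round(3),'box top',ray('top',(177,121),.07).round(3), ray('top',(211,128),.07).round(3),
 'bottle cap scene',ray('scene',(321,243),.12).round(3))
E
```

```text
t 0.15 TCP in tray frame mm [ 550.1 -121.9  249.6] tool axes in tray
 [[-0.936 -0.     0.352]
 [-0.352  0.001 -0.936]
 [-0.    -1.    -0.001]] 
F tray [ 0.07 -1.14  0.18] gap 0.0856 q [ 1.05  0.28  1.51  0.    1.36 -0.12]
[[ 0.922 -0.001  0.387]
 [-0.387 -0.001  0.922]
 [-0.    -1.    -0.001]]
twist needed (tool y down) -159.38756249331814
[ 0.4988  0.0498 -0.2366]
bottle cap [0.787 0.002 0.12 ] jar [ 0.786 -0.185  0.05 ] box top [0.776 0.202 0.07 ] [0.761 0.13  0.07 ] bottle cap scene [0.788 0.002 0.12 ]
```

Emit:
apply_moves:
  series: [0, 0.031, 0, -0.015, 6.9, 0, 0.062, 0, -0.03, 13.8, 0, 0.094, 0, -0.044, 20.7, 0, 0.125, 0, -0.059, 27.6, 0, 0.156, 0, -0.074, 34.5, 0, 0.187, 0, -0.089, 41.4, 0, 0.218, 0, -0.104, 48.3, 0, 0.25, 0, -0.118, 55.3]
  force: 20

```text
t: 0.82
tool_pos: [0.4075, 0.323, 0.2496]
tcp_rot: [-0.547, 0.549, -0.447, 0.447]
force: [-0.0, 0.6, -0.4]
finger_gap: -0.0
```

```bash
python3 - <<'E'
from plan import *
show();ax=T.T@M
print('world turn to go',90-np.degrees(np.arctan2(ax[1,0],ax[0,0])),shift([0,-.08,.18]))
E
```

```text
t 0.8167 TCP in tray frame mm [273.2 -98.7 249.6] tool axes in tray
 [[-0.819 -0.    -0.574]
 [ 0.574  0.002 -0.819]
 [ 0.001 -1.    -0.001]] 
F tray [ 0.39 -0.39 -0.39] gap -0.0 q [ 0.54  0.19  1.62 -0.    1.33  0.33]
world turn to go -54.984848983434915 [0.2344 0.0697 0.1416]
```

Emit:
apply_moves:
  series: [0, 0.029, 0.008, 0.018, 6.9, 0, 0.059, 0.017, 0.035, 13.8, 0, 0.088, 0.026, 0.053, 20.6, 0, 0.117, 0.035, 0.071, 27.5, 0, 0.147, 0.044, 0.089, 34.4, 0, 0.176, 0.052, 0.106, 41.2, 0, 0.205, 0.061, 0.124, 48.1, 0, 0.234, 0.07, 0.142, 55]

```text
t: 1.48
tool_pos: [0.5944, 0.1209, 0.1789]
tcp_rot: [-0.277, 0.279, -0.65, 0.65]
force: [0.1, -0.2, 1.0]
finger_gap: -0.0001
```

```bash
python3 - <<'E'
from plan import *
from bench import cams
import cv2
show();ax=T.T@M
print('world turn to go',90-np.degrees(np.arctan2(ax[1,0],ax[0,0])),shift([0,-.08,.139]))
im=cams.grab_frame('scene')[70:250,150:390];cv2.imwrite('pics/s1.png',cv2.resize(im,(800,600),interpolation=cv2.INTER_CUBIC))
im=cams.grab_frame('wrist');cv2.imwrite('pics/w1.png',im)
E
```

```text
t 1.4833 TCP in tray frame mm [ -1.5 -80.  178.9] tool axes in tray
 [[ 0.007  0.    -1.   ]
 [ 1.     0.002  0.007]
 [ 0.002 -1.    -0.   ]] 
F tray [-0.18  0.09  1.04] gap -0.0001 q [ 0.09  0.37  1.55 -0.    1.23  0.85]
world turn to go 0.37582814989910673 [-0.0001  0.0399 -0.0015]
```

View pics/s1.png

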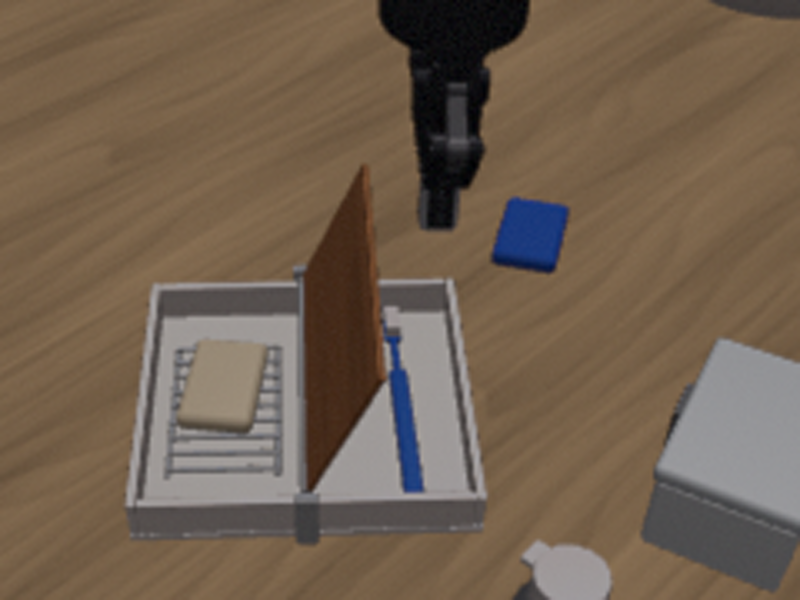

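View pics/w1.png

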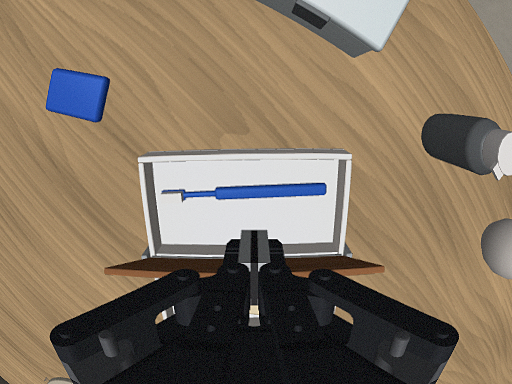

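Emit:
apply_moves:
  series: [0, 0, 0.012, -0.0015, 0.4, 0, 0, 0.024, -0.0015, 0.4, 0, 0, 0.034, -0.0015, 0.4, 0, 0, 0.04, -0.0015, 0.4, 0, 0.006, 0.04, -0.0015, 0.4, 0, 0.012, 0.04, -0.0015, 0.4, 0, 0.018, 0.04, -0.0015, 0.4, 0, 0.023, 0.04, -0.0015, 0.4]

```text
t: 2.25
tool_pos: [0.579, 0.1022, 0.1383]
tcp_rot: [-0.275, 0.276, -0.65, 0.652]
force: [0.8, 1.4, 1.7]
finger_gap: -0.0002
```

```bash
python3 - <<'E'
from plan import *
show()
E
```

```text
t 2.25 TCP in tray frame mm [ -3.1 -55.9 138.3] tool axes in tray
 [[ 0.013 -0.002 -1.   ]
 [ 1.     0.003  0.013]
 [ 0.003 -1.     0.002]] 
F tray [ 0.34 -1.56  1.69] gap -0.0002 q [ 0.06  0.38  1.65 -0.    1.12  0.83]
```

Emit:
apply_moves:
  series: [0, 0.006, 0, -0.001, -0.7, 0, 0.012, 0, -0.002, -0.7, 0, 0.018, 0, -0.002, -0.7, 0, 0.024, 0, -0.002, -0.7, 0, 0.03, 0, -0.002, -0.7, 0, 0.036, 0, -0.002, -0.7, 0, 0.042, 0, -0.002, -0.7, 0, 0.046, 0, -0.002, -0.7]

```text
t: 2.92
tool_pos: [0.545, 0.0699, 0.1384]
tcp_rot: [-0.279, 0.28, -0.648, 0.651]
force: [0.7, 1.0, 0.0]
finger_gap: 0.0
```

```bash
python3 - <<'E'
from plan import *
from bench import cams
import cv2
show()
im=cams.grab_frame('scene')[70:250,150:390];cv2.imwrite('pics/s2.png',cv2.resize(im,(800,600),interpolation=cv2.INTER_CUBIC))
r=.085
for th in np.radians(range(90,181,10)):
    u=np.array([-np.cos(th),np.sin(th)]);n=np.array([-np.sin(th),-np.cos(th)])
    c=np.array([0,.036])+r*u+.0025*n
    P=np.array([0,c[0]-.011,c[1]+.019]); print(round(np.degrees(th)),(P*1e3).round(1)[1:],(shift(P)*1e3).round(1))
E
```

```text
t 2.9167 TCP in tray frame mm [ -0.5  -9.  138.4] tool axes in tray
 [[ 0.001 -0.002 -1.   ]
 [ 1.     0.003  0.001]
 [ 0.003 -1.     0.002]] 
F tray [ 0.19 -1.19  0.  ] gap 0.0 q [ 0.    0.33  1.73 -0.    1.09  0.76]
90 [-13.5 140. ] [-4.5 -1.7 -0.5]
100 [  1.3 139.1] [10.3 -0.7 -0.5]
110 [ 15.7 135.7] [24.7  2.7 -0.5]
120 [ 29.3 129.9] [38.3  8.6 -0.5]
130 [ 41.7 121.7] [50.7 16.8 -0.5]
140 [ 52.5 111.6] [61.4 27.  -0.5]
150 [61.4 99.7] [70.3 38.9 -0.5]
160 [68.  86.4] [76.9 52.2 -0.5]
170 [72.3 72.2] [81.1 66.4 -0.5]
180 [74.  57.5] [82.8 81.2 -0.5]
```

View pics/s2.png

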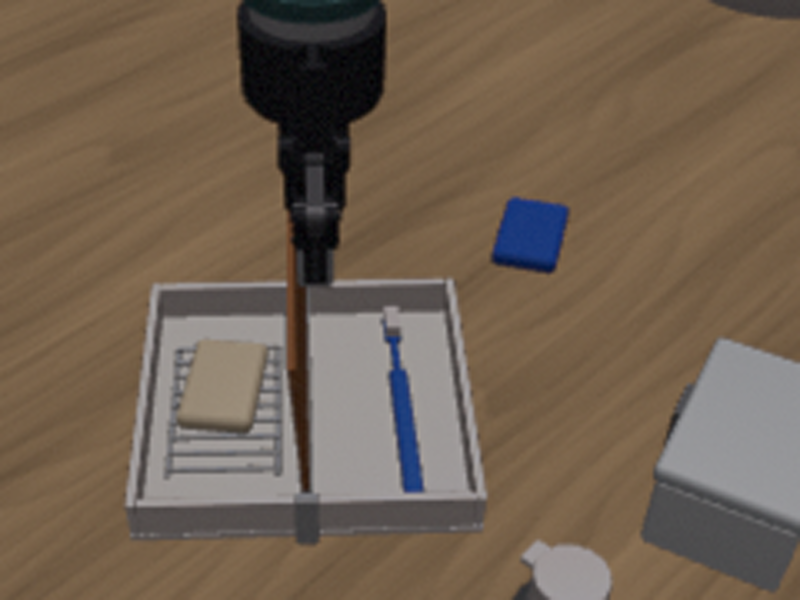

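The leaf (edge at 292,225 in the crop) is now just past upright and the tray has not moved. Next I follow the arc.

Emit:
apply_moves:
  series: [0, 0.006, -0.001, -0.0005, 0, 0, 0.012, -0.0005, -0.0005, 0, 0, 0.018, 0.001, -0.0005, 0, 0, 0.025, 0.003, -0.0005, 0, 0, 0.032, 0.0055, -0.0005, 0, 0, 0.038, 0.0085, -0.0005, 0, 0, 0.045, 0.0125, -0.0005, 0, 0, 0.051, 0.017, -0.0005, 0]

```text
t: 3.63
tool_pos: [0.5083, 0.0322, 0.1212]
tcp_rot: [-0.278, 0.281, -0.648, 0.651]
force: [-0.5, 0.4, 1.1]
finger_gap: 0.0
```

```bash
python3 - <<'E'
from plan import *
show()
r=.085
for th in np.radians(range(125,181,5)):
    u=np.array([-np.cos(th),np.sin(th)]);n=np.array([-np.sin(th),-np.cos(th)])
    c=np.array([0,.036])+r*u+.0025*n
    P=np.array([0,c[0]-.011,c[1]+.019]); print(round(np.degrees(th)),(P*1e3).round(1)[1:],(shift(P)*1e3).round(1))
E
```

```text
t 3.6333 TCP in tray frame mm [  0.3  43.6 121.2] tool axes in tray
 [[ 0.001 -0.002 -1.   ]
 [ 1.     0.005  0.001]
 [ 0.005 -1.     0.002]] 
F tray [0.67 0.01 1.13] gap 0.0 q [-0.07  0.29  1.84 -0.01  1.02  0.69]
125 [ 35.7 126.1] [-7.9 -4.9  0.3]
130 [ 41.7 121.7] [-1.9 -0.6  0.3]
135 [ 47.3 116.9] [3.7 4.3 0.3]
140 [ 52.5 111.6] [8.9 9.6 0.3]
145 [ 57.2 105.8] [13.5 15.4  0.3]
150 [61.4 99.7] [17.7 21.6  0.3]
155 [65.  93.2] [21.3 28.1  0.3]
160 [68.  86.4] [24.3 34.8  0.3]
165 [70.5 79.4] [26.7 41.9  0.3]
170 [72.3 72.2] [28.4 49.1  0.3]
175 [73.5 64.9] [29.6 56.4  0.3]
180 [74.  57.5] [30.1 63.8  0.2]
```

Emit:
apply_moves:
  series: [0, 0.003, 0.0043, 0, 0, 0, 0.0085, 0.0096, 0, 0, 0, 0.0135, 0.0154, 0, 0, 0, 0.0175, 0.0216, 0, 0, 0, 0.021, 0.028, 0, 0, 0, 0.024, 0.035, 0, 0, 0, 0.0265, 0.042, 0, 0, 0, 0.028, 0.049, 0, 0]

```text
t: 4.3
tool_pos: [0.4885, 0.0114, 0.0715]
tcp_rot: [-0.278, 0.281, -0.648, 0.651]
force: [-0.0, -0.4, -0.0]
finger_gap: 0.0004
```

```bash
python3 - <<'E'
from plan import *
from bench import cams
import cv2
show()
print((shift([0,.074,.0575])*1e3).round(1))
im=cams.grab_frame('scene')[70:250,150:390];cv2.imwrite('pics/s3.png',cv2.resize(im,(800,600),interpolation=cv2.INTER_CUBIC))
E
```

```text
t 4.3 TCP in tray frame mm [ 0.4 72.3 71.5] tool axes in tray
 [[ 0.001 -0.001 -1.   ]
 [ 1.     0.005  0.001]
 [ 0.005 -1.     0.001]] 
F tray [-0.27  0.33 -0.04] gap 0.0004 q [-0.12  0.32  1.94 -0.01  0.88  0.65]
[ 1.6 14.   0.3]
```

View pics/s3.png

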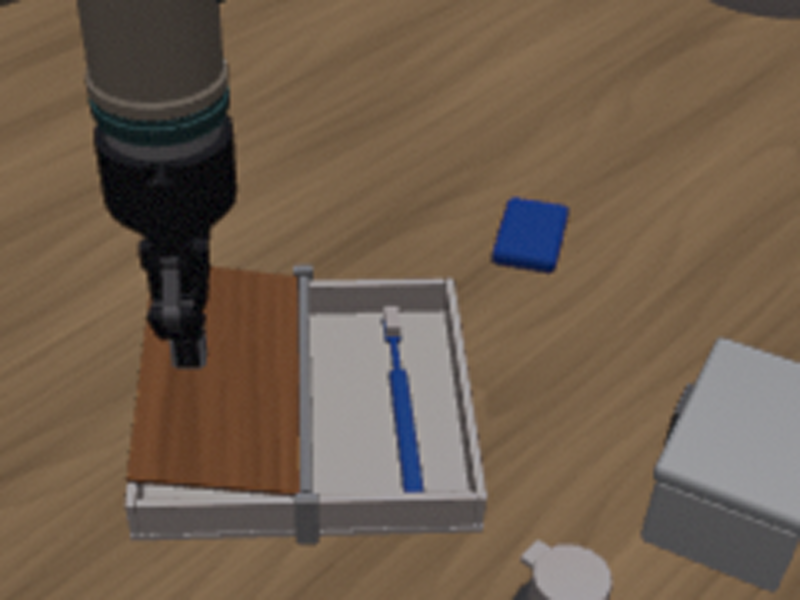

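Emit:
apply_moves:
  series: [0, 0.0005, 0.003, 0, 0, 0, 0.001, 0.006, 0, 0, 0, 0.001, 0.009, 0, 0, 0, 0.001, 0.011, 0, 0, 0, 0.001, 0.012, 0, 0, 0, 0.001, 0.013, 0, 0, 0, 0.001, 0.014, 0, 0, 0, 0.001, 0.0145, 0, 0]

```text
t: 5.02
tool_pos: [0.4868, 0.0107, 0.0573]
tcp_rot: [-0.277, 0.282, -0.649, 0.65]
force: [-4.5, -0.4, 17.0]
finger_gap: -0.0001
```

```bash
python3 - <<'E'
from plan import *
show()
E
```

```text
t 5.0167 TCP in tray frame mm [ 1.1 74.  57.3] tool axes in tray
 [[ 0.001  0.    -1.   ]
 [ 1.     0.007  0.001]
 [ 0.007 -1.    -0.   ]] 
F tray [ 2.98  3.36 16.96] gap -0.0001 q [-0.12  0.34  1.96 -0.01  0.84  0.64]
```

A 17 N reaction at tip height 38 mm means the leaf is on its stop. I lift off and check.

Emit:
apply_moves:
  series: [0, 0, 0, 0, 0, 0, 0, -0.003, 0, 0, 0, 0, -0.012, 0, 0, 0, 0, -0.03, 0, 0, 0, 0, -0.055, 0, 0, 0, 0, -0.085, 0, 0, 0, 0, -0.115, 0, 0, 0, 0, -0.13, 0, 0]

```text
t: 5.68
tool_pos: [0.4892, 0.0112, 0.1913]
tcp_rot: [-0.279, 0.28, -0.648, 0.651]
force: [1.0, -0.4, -0.4]
finger_gap: 0.0003
```

Emit:
apply_moves:
  series: [0, 0.03, 0, 0.02, 0, 0, 0.06, 0, 0.04, 0, 0, 0.09, 0, 0.06, 0, 0, 0.12, 0, 0.08, 0, 0, 0.14, 0, 0.1, 0, 0, 0.15, 0, 0.11, 0, 0, 0.15, 0, 0.11, 0, 0, 0.15, 0, 0.11, 0]

```text
t: 6.35
tool_pos: [0.4659, -0.1738, 0.1925]
tcp_rot: [-0.279, 0.279, -0.648, 0.651]
force: [-0.1, 0.2, -1.2]
finger_gap: -0.0001
```

```bash
python3 - <<'E'
from plan import *
from bench import cams
import cv2
show()
for n in('scene','top'):
    im=cams.grab_frame(n);np.save(f'pics/{n}4.npy',im)
    c=im[110:250,170:310] if n=='scene' else im[160:320,165:325]
    cv2.imwrite(f'pics/{n}4.png',cv2.resize(c,(600,600),interpolation=cv2.INTER_CUBIC))
E
```

```text
t 6.35 TCP in tray frame mm [-110.3  222.5  192.5] tool axes in tray
 [[ 0.003 -0.004 -1.   ]
 [ 1.     0.002  0.003]
 [ 0.002 -1.     0.004]] 
F tray [ 0.23 -0.09 -1.24] gap -0.0001 q [-0.49  0.2   1.76 -0.    1.18  0.27]
```

View pics/scene4.png

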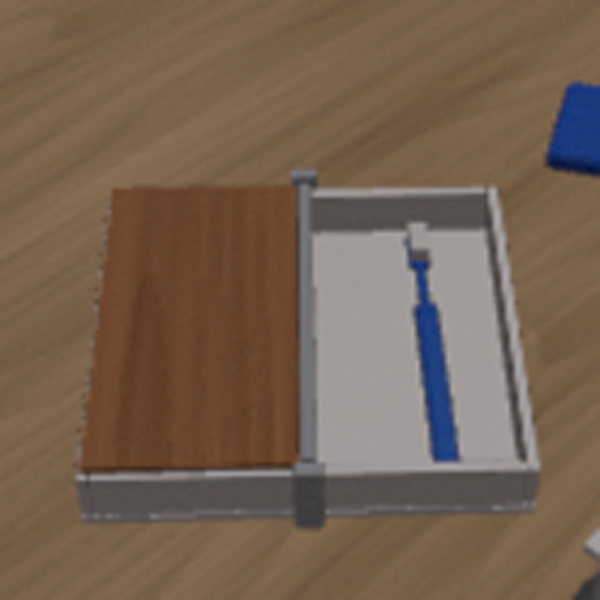

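View pics/top4.png

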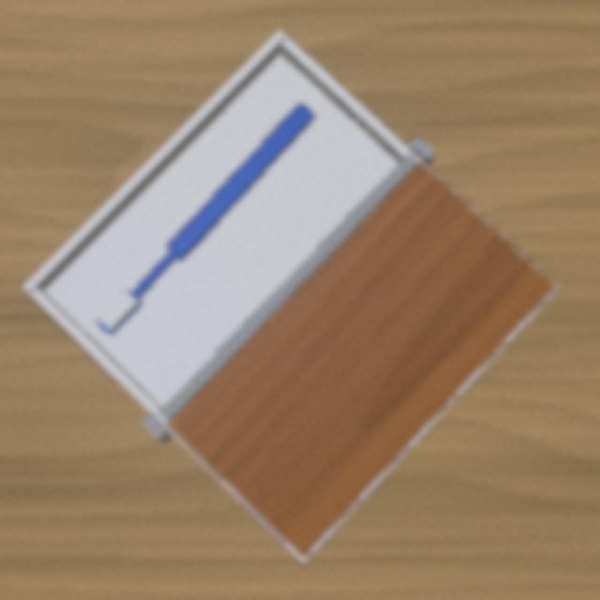

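Both views show the leaf flat along the rim. The tray corners are at the same crop pixels as before: (280,30), (25,287) and (303,560) in the top view, (537,470) in the scene view. The toothbrush is uncovered and has not moved.

```bash
python3 -c "
from bench import ctrl
print(ctrl.hand_in())"
```

```text
the job is handed in; nothing more can be done
None
```

I pushed the cover leaf over its spine with the shut fingertips and pressed it flat over the soap bay. I then lifted the arm clear and handed the job in at about 6.5 s of the 37 s allowed.

- **Leaf:** The press met a reaction of about 17 N with the fingertips 38.3 mm above the work surface. The leaf's top should be at 38.5 mm when flat, so it was on its stop. Both camera views show it flat, covering the soap.
- **Tray and toothbrush:** After the push, the tray corners and the toothbrush are at the same pixels as at the start, and the toothbrush is uncovered. I compared these by eye and did not re-run the numerical pose fit. Pushing forces were about 1–2 N, with 4.5 N sideways during the final press, against the 8 N at which the tray slides.
- **Back edge:** I planned the path clear of the things along the back edge, but did not measure them again afterwards.

No checks failed or disagreed. The two camera fits agreed to about 2 mm, and to 0.007 rad on the leaf angle.

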